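# Change the bakery counter over: press one touch-latch case shut, pop the other ajar

### The job

Change the counter over from rolls to croissants, using gentle fingertip presses only. Press the front of the pale roll case's lid, which stands ajar, down past shut until its touch catch keeps it shut when you let go, and press the front of the dark croissant case's shut lid so that its catch lets go and the spring lifts the lid ajar. Do not grip or lift the lids, leave the white muffin case shut, and leave the bell, pen block and jar where they stand.

Things in the scene. Friction and masses are not known exactly. Their poses are not given: they have to be found in the camera images.
- roll_case: Pale oak counter display case with round rolls inside, 200 mm wide (its y), 220 deep (x), 150 high, fixed on a black riser, 12 to 45 mm above the counter. Origin: centre of the case's underside; x points from its front (robot side) to its back, z up. The lid drops between the side boards; shut, its top is level with theirs, 150 mm above the origin, with a 12 mm gap over the front board.
- roll_lid (a joint): Angle of the roll case's lid (rad): about 0 shut and caught, grows as the front rises, -0.044 pressed to its rubber stop. A spring lifts it to rest ajar at about 0.27 (front edge 57 mm up), its start. Push-push catch under the middle of the front rail: pressed 6 mm or more below shut level (stop at 8.6 mm) and let go, an ajar lid stays shut and a shut one springs ajar. It takes 3 to 6 N.
- roll_lid_press (a point): Press point on top of the roll case's lid: middle of the front rail (32 mm wide), 16 mm behind the front edge, over the catch, marked by a brass disc 14 mm wide. It moves with the lid; its axes are the lid's (x to the hinge, z out of its top). With the lid shut it lies 94 mm to the front (-x) of the case's origin and 150 mm above it.
- roll_lid_hinge (a point): Middle of the back edge of the roll case's lid, on its top face, 7 mm above the hinge axis (102 mm behind the case's origin, 143 mm above it). The lid, an oak frame round a clear panel, is 212 mm from hinge axis to front edge, 172 mm wide, 14 mm thick, about 0.26 kg.
- croissant_case: Dark walnut counter display case with croissants inside; built exactly like the roll case, origin and axes as there, on a riser of its own height. The three cases stand side by side, in any order.
- croissant_lid (a joint): Angle of the croissant case's lid (rad): spring, catch, sizes and values as for the roll case's lid. It is shut and caught (0) at the start; pressed past its catch and let go, it springs up and rests ajar at about 0.27.
- croissant_lid_press (a point): Press point on top of the croissant case's lid, placed as on the roll case: middle of the front rail, 16 mm behind the front edge, brass disc; shut, 94 mm in front of the case's origin and 150 mm above it.
- croissant_lid_hinge (a point): Middle of the croissant case lid's back edge, on its top face, 7 mm above the hinge axis.
- muffin_case: White painted counter display case with dark muffins inside; built exactly like the roll case, origin and axes as there, on a riser of its own height. Its lid is shut and is to stay shut.
- muffin_lid (a joint): Angle of the muffin case's lid (rad), spring, catch and values as for the roll case's lid. Shut and caught (about 0) at the start.
- bell: Brass counter bell, 82 mm across, 61 mm high, loose on the counter nearer the robot than the cases. Origin: centre of its underside.
- pen_block: Dark metal pen block, 60 x 110 x 48 mm (x, y, z) with two round holes in the top, loose on the counter nearer the robot than the cases. Origin: centre of its underside.
- jam_jar: Jam jar with a red lid, 64 mm across, 85 mm high, loose on the counter nearer the robot than the cases. Origin: centre of its underside.

How it is judged:
At the end, for the whole second after the job is handed in: The roll case's lid is shut and held by its catch (within 0.015 rad of 0), the croissant case's lid rests ajar on its spring (0.18 to 0.40 rad), both still, the muffin case's lid is shut (within 0.015 rad of 0), and the bell, pen block and jar are each within 20 mm of where they stood (value of joint roll_lid between -0.015 and 0.015 rad and value of joint muffin_lid between -0.015 and 0.015 rad and value of joint croissant_lid between 0.18 and 0.4 rad and velocity of joint roll_lid between -0.1 and 0.1 rad/s and velocity of joint croissant_lid between -0.1 and 0.1 rad/s and distance of each of bell, pen_block, jam_jar from where it was at the start of the episode below 0.02 m); the robot touches nothing.
It fails at once if the bell, the pen block or the jam jar is knocked over, shifted more than 20 mm or picked up (distance of any of bell, pen_block, jam_jar from where it was at the start of the episode above 0.02 m or angle between any of bell, pen_block, jam_jar's own z axis and vertical above 0.3 rad).
It fails at once if the muffin case is opened (value of joint muffin_lid above 0.08 rad).
It fails at once if a lid is lifted well past where its spring holds it (over 0.6 rad) (value of joint any of roll_lid, croissant_lid, muffin_lid above 0.6 rad).
It fails at once if a case or its lid is gripped or forced (more than 80 N from the fingers) (contact force between the fingers and roll_case above 80 N or contact force between the fingers and croissant_case above 80 N or contact force between the fingers and muffin_case above 80 N).
It also fails if it takes over 45 s, if anything falls off the work surface, if the arm or the gripper's body presses on something with over 40 N, if the wrist force passes 120 N, or if a joint passes its speed limit or range.

### The arm

A 7-joint arm with a two-finger parallel gripper is mounted at the origin on the work surface. World frame = base frame: x ahead of the robot, y to its left, z up, the work surface at z = 0. Lengths are in m, angles in rad, forces in N, time in s.
With the tool pointing down it reaches from about 0.4 to 0.85 m from the base axis. Payload 10.4 kg.
Tool frame: the origin (TCP) lies on the centre line of the jaws, within the pads' length; the fingertips stand 14 mm ahead of it and the grasp point (between the pads) lies 5 mm behind it (manip.tip_reach is the distance from the TCP to the fingertips, in m); z points along the fingers, y is the line along which they close (so a half turn about z gives the same grasp; the last joint's range is limited). The gripper opens to 85 mm and grips with 20 to 120 N. Pads are 22 mm wide; open, the fingers measure 114 mm over their backs; the gripper's body (76 mm by 85 mm) begins 54 mm behind the grasp point. The pads swing forward as they close: fully open they stand 13 mm farther back than shut.
Start: joints at [1.106, 0.332, -0.065, 1.46, 0.022, 1.35, -0.088], TCP at [0.267, -0.565, 0.245] pointing down, gripper open.
Joint ranges: [-2.6, 2.6], [-0.5, 2.12], [-1.47, 1.34], [0.16, 2.42], [-1.27, 4.41], [0.06, 2.06], [-2.6, 2.6]. Speed limits (rad/s): [2.22, 2.22, 2.79, 2.79, 3.14, 3.14, 3.14].

### API

Orientations are given as a unit quaternion [x, y, z, w].
In Python, from workcell import manip gives the robot as it stands.
- The arm moves only by the shell command python3 -m pendant 'ROWS' [FORCE]. ROWS is JSON, a list of rows, each a list of 7 numbers: the shift along the tool's x, y, z in units of 50 mm (1.0 is 50 mm), then the turn, a rotation vector about the tool's x, y, z in units of 8 degrees (1.0 is 8 degrees), then the opening, from -1 (shut) to 1 (fully open), so that 0 is half open. In form: [[dx, dy, dz, ax, ay, az, jaw], ...]. A call has exactly 10 rows; each row is the pose to reach, as a shift and turn from the pose commanded when the call began, along the tool's axes at that moment; what a row does not reach only later rows make up. A row lasts 1/8 s, in which the tool goes at most 62.5 mm and 10.7 degrees, less where a joint would pass 70% of its speed; a pose out of reach is approached as far as the arm can. A call with a gripper value outside its range is refused whole. The fingers move at their own pace and stop on an object; FORCE is the grip in N (left out, the last holds). Time passes only in rows, so rows that repeat a pose let the fingers close, or fill a call up. It gives the time, the measured TCP pose, the force, the opening and the grip force at its end, in the units of the state.
- manip.get_obs(): the state, without advancing time (a new reading comes with each control period).
- manip.camera(name): name is "scene" or "top" or "wrist"; returns (picture, depth): 420x560x3 uint8, red, green, blue; 420x560 float32, m along the optical axis (not along the pixel's ray), 0 where there is no reading.
- manip.get_calibration(name): a dict with "fx", "fy", "cx", "cy" (pixels), "xyz" and "orientation" of the camera in the world. Camera axes: x right, y up, looking along -z (the intrinsics and any distortion apply to the point x, -y, -z); pixel columns grow to the right and rows downward; lengths in m; the calibration is good to about 2 mm. A picture is of the moment at which its call begins: read the wrist's pose just before it. get_calibration takes no time and is no camera call; for the wrist camera it gives the pose at the moment of the call.
- manip.hand_in(): hands the job in; it is judged then, once.
Trained networks look in the newest picture that a camera, given by its name, has taken for a name from the list of things; names that differ only in an ending like _2 or _b are one class to them, and where a whole thing is asked for, a point or a joint stands for the part that bears it (a point fixed in the world has none). Each returns a list of dicts, best first, with "p" (0 to 1); they miss things now and then, are a little off and sometimes report something else, mostly with a low value. They report only what shows in the picture. A call takes as long as a camera call.
- manip.find_in(thing, camera): "box" ([left, top, right, bottom] in pixels, round what is visible of it).
- manip.trace(thing, camera): "pixels" (420x560 bool, what is visible of it) and "box" ([left, top, right, bottom] in pixels, round what is visible of it).
- manip.tip_of(thing, camera): "pixel" ([column, row] in pixels: a listed point, or the origin of a listed thing).
The state is a dict: "clock": time; "joint_pos": joint angles; "joint_velocities": joint speeds; "tau": joint torques, N m; "position": TCP position; "ee_rot": TCP orientation; "ft_force": force on the tool from outside, world axes, zero at the start; "torque": the same for the moment, N m; "grip_width": opening from 0.0 (shut) to 1.0 (fully open); "grasp_force": force on a finger pad.
Only numpy, scipy, OpenCV 4.12 (cv2) and the standard library are available. Lean on these libraries where they do the work, as an engineer would, in place of code of your own. Each camera call takes 0.05 s, during which the arm holds its last target. There are 200 camera calls.

## Working session

There is one attempt and no reset: what is moved stays moved. The work goes in short steps, Python scripts to look and compute and a shell command to move; the robot and the scene stay as the last step left them, time stands still between calls to the robot, and variables do not carry over. Pictures are saved under pics/ and viewed, at most 10 in all, crops included, and the job is handed in when it is done.

```bash
mkdir -p pics; cat > h.py <<'E'
import numpy as np, cv2
from scipy.spatial.transform import Rotation as R
from workcell import manip
def world(cal,depth,px,win=2):
    u,v=int(round(px[0])),int(round(px[1]))
    w=depth[max(v-win,0):v+win+1,max(u-win,0):u+win+1]; w=w[w>0]
    if not len(w): return None
    d=np.median(w)
    p=np.array([(px[0]-cal["cx"])/cal["fx"]*d,-(px[1]-cal["cy"])/cal["fy"]*d,-d])
    return R.from_quat(cal["orientation"]).apply(p)+np.array(cal["xyz"])
E
python3 - <<'E'
from h import *
np.set_printoptions(precision=4,suppress=True)
ims=[]
for c in ["scene","top"]:
    im,d=manip.camera(c); cal=manip.get_calibration(c); ims.append(im)
    print(c,{k:np.round(v,3) for k,v in cal.items()})
    for t in ["roll_lid_press","croissant_lid_press","roll_lid_hinge","croissant_lid_hinge","muffin_case","bell","pen_block","jam_jar"]:
        for r in manip.tip_of(t,c)[:2]:
            print(t,round(r["p"],2),np.round(r["pixel"],1),world(cal,d,r["pixel"]))
    cv2.imwrite(f"pics/{c}0.png",im[:,:,::-1])
o=manip.get_obs();print(o)
E
```

```text
scene {'fx': np.float64(425.038), 'fy': np.float64(425.038), 'cx': np.float64(276.142), 'cy': np.float64(207.67), 'xyz': array([ 0.448, -0.531,  0.851]), 'orientation': array([ 0.313, -0.032, -0.105,  0.943])}
roll_lid_press 0.92 [257.1 187.6] [ 0.5218 -0.0257  0.2308]
croissant_lid_press 0.84 [288.3 321.2] [ 0.525  -0.2673  0.1626]
croissant_lid_press 0.28 [392.6 294.5] [ 0.7153 -0.2596  0.1605]
roll_lid_hinge 0.73 [342.5 179.7] [ 0.7728  0.1389 -0.0002]
croissant_lid_hinge 0.88 [393.8 296.3] [ 0.7166 -0.2626  0.1589]
croissant_lid_hinge 0.72 [332.  339.2] [ 0.5885 -0.3116  0.1584]
muffin_case 0.8 [284.9 146.9] [0.6246 0.1747 0.1189]
bell 0.64 [191.8 172.8] [0.3915 0.2244 0.0292]
bell 0.32 [340.1 181.9] [ 0.6987 -0.005   0.1767]
pen_block 0.97 [198.7 240.8] [0.3846 0.0228 0.0167]
jam_jar 0.58 [222.9 380.4] [ 0.3984 -0.3155  0.0839]
top {'fx': np.float64(422.038), 'fy': np.float64(422.038), 'cx': np.float64(282.16), 'cy': np.float64(217.387), 'xyz': array([ 0.431, -0.012,  1.149]), 'orientation': array([ 0.055, -0.054, -0.704,  0.706])}
roll_lid_press 0.8 [286.3 245.9] [ 0.5099 -0.02
[... 421 characters left out ...]
 0.0416]
pen_block 0.72 [265.8 297.8] [0.3927 0.0306 0.0476]
pen_block 0.17 [384.9 159.5] [ 0.774  -0.2988  0.0021]
jam_jar 0.76 [387.7 296.8] [ 0.3973 -0.2731  0.0842]
{'clock': 0.9, 'joint_pos': array([ 1.1064,  0.3321, -0.0647,  1.4601,  0.0216,  1.3499, -0.0885]), 'joint_velocities': array([ 0.0003, -0.0012, -0.0004, -0.0008, -0.0006, -0.0001, -0.0014]), 'tau': array([  0.0004, -62.5213,   0.0492, -39.1817,   0.0165,   0.0017,
        -0.    ]), 'position': array([ 0.2672, -0.565 ,  0.2454]), 'ee_rot': array([0.9757, 0.2191, 0.    , 0.0001]), 'ft_force': array([-0.2436, -0.2902,  0.7625]), 'torque': array([ 0.0128, -0.0235, -0.0097]), 'grasp_force': 0.0, 'grip_width': 1.0008040970688488}
```

View pics/scene0.png

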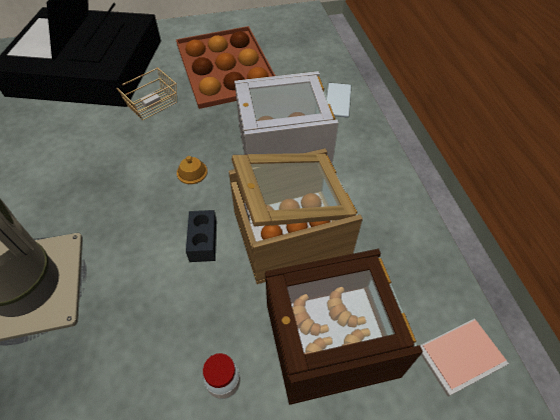

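View pics/top0.png

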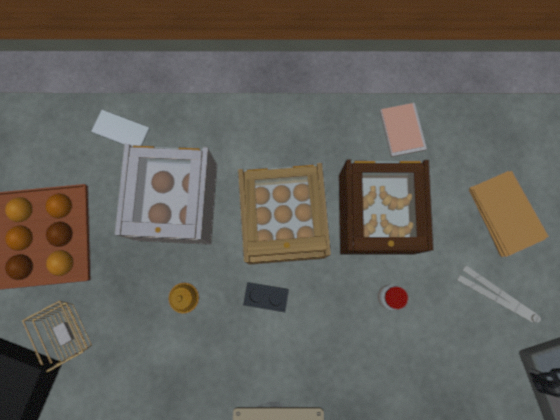

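The scene shows three cases: white (top), pale oak with its lid ajar (middle) and dark walnut (bottom). The brass discs are at about (286,321) on the croissant case and (251,187) on the roll case in the scene view, and (391,244) and (286,246) in the top view. The two cameras put the croissant press point at about (0.522,-0.268,0.163) and the roll press point, ajar, at about (0.514,-0.022,0.234). Next I close the jaws, square the tool and move over the croissant disc.

```bash
python3 -m pendant '[[0,0,0,0,0,0.8,-1],[1,-0.45,0,0,0,1.6,-1],[2,-0.9,0,0,0,2.4,-1],[3,-1.35,0,0,0,3.16,-1],[4.1,-1.83,0,0,0,3.16,-1],[5.2,-2.32,0,0,0,3.16,-1],[6.2,-2.77,0,0,0,3.16,-1],[7.15,-3.19,0,0,0,3.16,-1],[7.15,-3.19,0,0,0,3.16,-1],[7.15,-3.19,0,0,0,3.16,-1]]'
python3 - <<'E'
from h import *
np.set_printoptions(precision=4,suppress=True)
for c in ["scene","top","wrist"]:
    cal=manip.get_calibration(c);im,d=manip.camera(c)
    for t in ["roll_lid_press","croissant_lid_press","croissant_lid_hinge","roll_lid_hinge"]:
        for r in manip.tip_of(t,c)[:1]:
            print(c,t,round(r["p"],2),np.round(r["pixel"],1),world(cal,d,r["pixel"],1))
    if c!="top": cv2.imwrite(f"pics/{c}1.png",im[:,:,::-1])
o=manip.get_obs();print(o["clock"],o["position"],o["ee_rot"],o["ft_force"],manip.tip_reach)
E
```

```text
clock: 2.15
position: [0.5219, -0.2685, 0.2453]
ee_rot: [1.0, 0.0, -0.0, 0.0]
ft_force: [-0.4, -0.8, 0.2]
grip_width: -0.002
grasp_force: 0.0
scene croissant_lid_press 0.63 [290.3 322.6] [ 0.5102 -0.3278  0.3142]
scene croissant_lid_hinge 0.8 [392.8 296.2] [ 0.7141 -0.263   0.1613]
top roll_lid_press 0.77 [287.  241.6] [ 0.5195 -0.0216  0.2324]
top croissant_lid_press 0.62 [391.6 244.9] [ 0.519  -0.2665  0.1653]
top croissant_lid_hinge 0.74 [385.9 159.8] [ 0.7736 -0.302   0.0004]
top roll_lid_hinge 0.96 [278.8 165.2] [ 0.7576 -0.0008 -0.0012]
wrist croissant_lid_press 0.98 [276.3 225.1] [ 0.5255 -0.2637  0.1634]
wrist croissant_lid_hinge 0.63 [273.8 227.7] [ 0.5237 -0.2621  0.1636]
wrist roll_lid_hinge 0.45 [ 16.4 106.1] [ 0.6002 -0.1122  0.1651]
2.9 [ 0.5222 -0.2679  0.2453] [ 1.      0.0003 -0.     -0.    ] [ 0.1579  0.2111 -0.3818] 0.014
```

View pics/wrist1.png

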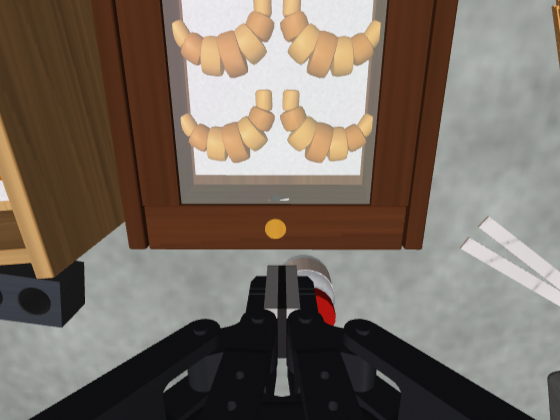

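View pics/scene1.png

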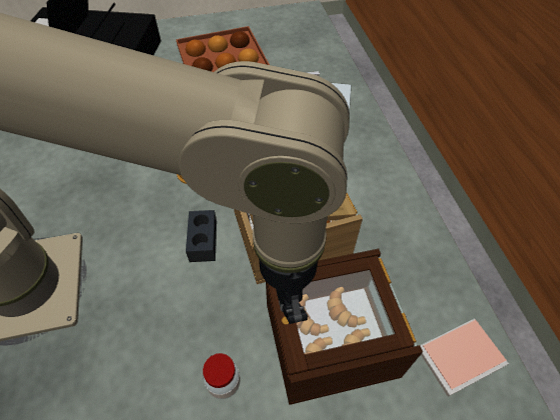

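The wrist view shows the croissant disc at (275,228), just ahead of the fingertips, and the case is square to the robot. The disc is at about (0.524,-0.264,0.1635). I descend to the lid and start pressing.

```bash
python3 -m pendant '[[0.04,-0.08,0.4,0,0,0,-1],[0.04,-0.08,0.8,0,0,0,-1],[0.04,-0.08,1.1,0,0,0,-1],[0.04,-0.08,1.2,0,0,0,-1],[0.04,-0.08,1.26,0,0,0,-1],[0.04,-0.08,1.32,0,0,0,-1],[0.04,-0.08,1.36,0,0,0,-1],[0.04,-0.08,1.4,0,0,0,-1],[0.04,-0.08,1.4,0,0,0,-1],[0.04,-0.08,1.4,0,0,0,-1]]'
```

```text
clock: 4.15
position: [0.5243, -0.264, 0.1756]
ee_rot: [1.0, 0.0, 0.0, 0.0]
ft_force: [-0.6, 0.0, 3.1]
grip_width: -0.003
grasp_force: 1.4
```

```bash
python3 -m pendant '[[0,0,0.02,0,0,0,-1],[0,0,0.04,0,0,0,-1],[0,0,0.06,0,0,0,-1],[0,0,0.08,0,0,0,-1],[0,0,0.1,0,0,0,-1],[0,0,0.11,0,0,0,-1],[0,0,0.12,0,0,0,-1],[0,0,0.12,0,0,0,-1],[0,0,0.12,0,0,0,-1],[0,0,0.12,0,0,0,-1]]'
```

```text
clock: 5.4
position: [0.5242, -0.264, 0.1693]
ee_rot: [1.0, 0.0, 0.0, 0.0]
ft_force: [-0.2, -0.3, 3.6]
grip_width: -0.002
grasp_force: 1.7
```

```bash
python3 -m pendant '[[0,0,0.01,0,0,0,-1],[0,0,0.01,0,0,0,-1],[0,0,0.02,0,0,0,-1],[0,0,0.02,0,0,0,-1],[0,0,0.03,0,0,0,-1],[0,0,0.03,0,0,0,-1],[0,0,0.03,0,0,0,-1],[0,0,0.03,0,0,0,-1],[0,0,0.03,0,0,0,-1],[0,0,0.03,0,0,0,-1]]'
```

```text
clock: 6.65
position: [0.5243, -0.264, 0.1683]
ee_rot: [1.0, 0.0, 0.0, 0.0]
ft_force: [-2.0, -0.8, 6.4]
grip_width: -0.0
grasp_force: 3.6
```

The force rose at the rubber stop, so I let go, lift, and cross over to the roll lid.

```bash
python3 -m pendant '[[0,0,-0.3,0,0,0,-1],[0,0,-1,0,0,0,-1],[0,0,-2,0,0,0,-1],[0,0,-3,0,0,0,-1],[0,-1,-3,0,0,0,-1],[-0.1,-2,-3,0,0,0,-1],[-0.2,-3,-3,0,0,0,-1],[-0.3,-4,-3,0,0,0,-1],[-0.3,-4.84,-3,0,0,0,-1],[-0.3,-4.84,-3,0,0,0,-1]]'
python3 - <<'E'
from h import *
np.set_printoptions(precision=4,suppress=True)
for c in ["scene","top","wrist"]:
    cal=manip.get_calibration(c);im,d=manip.camera(c)
    for t in ["roll_lid_press","croissant_lid_press"]:
        for r in manip.tip_of(t,c)[:1]:
            print(c,t,round(r["p"],2),np.round(r["pixel"],1),world(cal,d,r["pixel"],1))
    if c=="wrist": cv2.imwrite(f"pics/{c}2.png",im[:,:,::-1])
o=manip.get_obs();print(o["clock"],o["position"],o["ft_force"])
E
```

```text
clock: 7.9
position: [0.5087, -0.0178, 0.3185]
ee_rot: [1.0, 0.004, 0.0, -0.0]
ft_force: [-0.7, -1.0, 0.6]
grip_width: 0.004
grasp_force: 0.0
scene roll_lid_press 0.66 [254.4 185.1] [ 0.518  -0.0189  0.2313]
scene croissant_lid_press 0.59 [293.  307.4] [ 0.5323 -0.2652  0.211 ]
top croissant_lid_press 0.6 [397.3 239.5] [ 0.5267 -0.2669  0.2144]
wrist roll_lid_press 0.82 [275.3 227.9] [ 0.51   -0.018   0.2347]
8.35 [ 0.5091 -0.0226  0.3178] [-0.569   0.1892  0.4075]
```

View pics/wrist2.png

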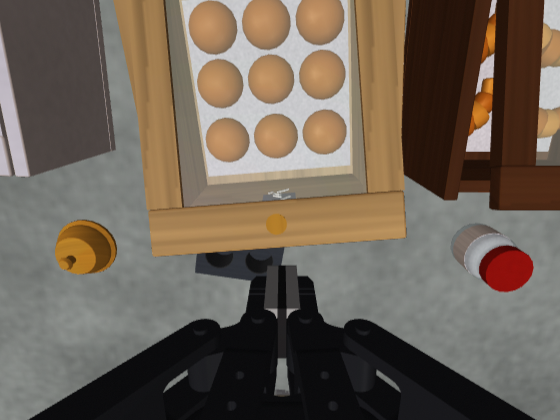

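The croissant lid is ajar, its press point now near z = 0.213. The roll disc shows at (277,223), about (0.512,-0.018,0.234). When shut it should be at about (0.503,-0.019,0.182). I press down in steps.

```bash
python3 -m pendant '[[0,-0.08,0.6,0,0,0,-1],[0,-0.08,1.1,0,0,0,-1],[0,-0.08,1.3,0,0,0,-1],[0,-0.08,1.45,0,0,0,-1],[0,-0.08,1.6,0,0,0,-1],[-0.02,-0.08,1.75,0,0,0,-1],[-0.03,-0.08,1.9,0,0,0,-1],[-0.05,-0.08,2.05,0,0,0,-1],[-0.06,-0.08,2.2,0,0,0,-1],[-0.06,-0.08,2.32,0,0,0,-1]]'; python3 -m pendant '[[0,0,0.04,0,0,0,-1],[0,0,0.08,0,0,0,-1],[0,0,0.12,0,0,0,-1],[0,0,0.16,0,0,0,-1],[0,0,0.19,0,0,0,-1],[0,0,0.21,0,0,0,-1],[0,0,0.23,0,0,0,-1],[0,0,0.24,0,0,0,-1],[0,0,0.24,0,0,0,-1],[0,0,0.24,0,0,0,-1]]'
```

```text
clock: 9.6
position: [0.5059, -0.018, 0.2014]
ee_rot: [1.0, 0.0, -0.0, 0.0]
ft_force: [-2.0, -0.2, 3.4]
grip_width: -0.001
grasp_force: 1.6
clock: 10.85
position: [0.5061, -0.0179, 0.1898]
ee_rot: [1.0, 0.0, 0.0, 0.0]
ft_force: [-1.8, -1.3, 2.8]
grip_width: -0.0
grasp_force: 1.7
```

Tip at 0.176, with no stop felt yet, so I go a little further.

```bash
python3 -m pendant '[[0,0,0.02,0,0,0,-1],[0,0,0.03,0,0,0,-1],[0,0,0.04,0,0,0,-1],[0,0,0.05,0,0,0,-1],[0,0,0.06,0,0,0,-1],[0,0,0.06,0,0,0,-1],[0,0,0.06,0,0,0,-1],[0,0,0.06,0,0,0,-1],[0,0,0.06,0,0,0,-1],[0,0,0.06,0,0,0,-1]]'
```

```text
clock: 12.1
position: [0.5061, -0.018, 0.1868]
ee_rot: [1.0, 0.0, 0.0, 0.0]
ft_force: [-0.8, 0.3, 4.7]
grip_width: 0.001
grasp_force: 1.7
```

```bash
python3 -m pendant '[[0,0,0.01,0,0,0,-1],[0,0,0.02,0,0,0,-1],[0,0,0.03,0,0,0,-1],[0,0,0.04,0,0,0,-1],[0,0,0.04,0,0,0,-1],[0,0,0.04,0,0,0,-1],[0,0,0.04,0,0,0,-1],[0,0,0.04,0,0,0,-1],[0,0,0.04,0,0,0,-1],[0,0,0.04,0,0,0,-1]]'
```

```text
clock: 13.35
position: [0.5061, -0.018, 0.1852]
ee_rot: [1.0, 0.0, 0.0, 0.0]
ft_force: [-3.4, 0.4, 7.6]
grip_width: 0.003
grasp_force: 3.8
```

The roll lid has reached its stop as well, at 7.6 N. I let go slowly, then lift clear and check.

```bash
python3 -m pendant '[[0,0,-0.1,0,0,0,-1],[0,0,-0.2,0,0,0,-1],[0,0,-0.5,0,0,0,-1],[0,0,-1,0,0,0,-1],[0,0,-2,0,0,0,-1],[0,0,-3,0,0,0,-1],[-0.8,0,-3,0,0,0,-1],[-1.6,0,-3,0,0,0,-1],[-1.6,0,-3,0,0,0,-1],[-1.6,0,-3,0,0,0,-1]]'
python3 - <<'E'
from h import *
np.set_printoptions(precision=4,suppress=True)
ims=[]
for c in ["scene","top","wrist"]:
    cal=manip.get_calibration(c);im,d=manip.camera(c); ims.append(im)
    for t in ["roll_lid_press","croissant_lid_press","bell","pen_block","jam_jar"]:
        for r in manip.tip_of(t,c)[:1]:
            print(c,t,round(r["p"],2),np.round(r["pixel"],1),world(cal,d,r["pixel"],1))
cv2.imwrite("pics/fin.png",np.hstack([cv2.resize(i,(400,300)) for i in (ims[0],ims[2])])[:,:,::-1])
o=manip.get_obs();print(o["clock"],o["position"],o["ft_force"])
E
```

```text
clock: 14.6
position: [0.4264, -0.018, 0.3354]
ee_rot: [1.0, 0.0, 0.001, 0.0]
ft_force: [0.2, -0.5, -0.0]
grip_width: -0.006
grasp_force: 0.0
scene roll_lid_press 0.65 [250.2 205.4] [ 0.5058 -0.026   0.1802]
scene croissant_lid_press 0.81 [291.7 306.6] [ 0.5304 -0.2641  0.2127]
scene bell 0.66 [189.8 172.5] [0.3867 0.2251 0.0309]
scene pen_block 0.74 [202.3 240.5] [0.3927 0.023  0.0148]
scene jam_jar 0.67 [220.8 380. ] [ 0.3951 -0.3145  0.0855]
top roll_lid_press 0.77 [287.9 250.1] [ 0.4661 -0.0178  0.6863]
top croissant_lid_press 0.65 [396.1 238.2] [ 0.5297 -0.2647  0.2132]
top bell 0.56 [181.8 298.5] [0.3906 0.2442 0.0553]
wrist roll_lid_press 0.79 [284.  106.5] [ 0.5023 -0.0188  0.1809]
wrist bell 0.96 [ 89.7 183.5] [0.4031 0.2311 0.0337]
wrist pen_block 0.79 [246.  185.8] [0.4041 0.0276 0.0479]
wrist jam_jar 0.61 [477.7 182. ] [ 0.4085 -0.2641  0.0439]
15.5 [ 0.4261 -0.018   0.3348] [ 0.4765 -0.1781 -0.988 ]
```

View pics/fin.png

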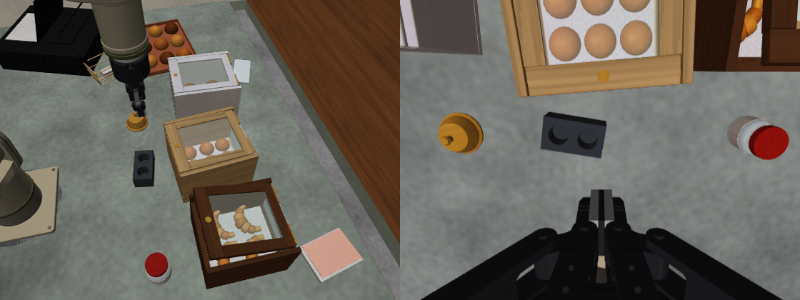

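The roll lid is shut, with its disc at z = 0.181 level with the side boards. The croissant lid is ajar (z = 0.213), the muffin case is shut, and the loose things have not moved. I hand in.

```bash
python3 -c "
from workcell import manip
print(manip.hand_in())"
```

```text
the job is handed in; nothing more can be done
None
```

The job is handed in: the cameras showed the roll lid shut after I let go, the croissant lid sprung ajar, the muffin case shut, and the bell, pen block and jar where they stood; no verdict came back.

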